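Pump the air out of the tea canister

ROBOT

A 6-joint arm with a two-finger parallel gripper is mounted at the origin on the work surface. World frame = base frame: x ahead of the robot, y to its left, z up, the work surface at z = 0. Lengths are in m, angles in degrees, forces in N, time in s.
With the tool pointing down it reaches from about 0.4 to 0.825 m from the base axis. Payload 7 kg.
Tool frame: the origin (TCP) lies between the finger pads; the fingertips stand ctrl.nose_length ahead of it and the grasp point (between the pads) lies 2 mm behind it (ctrl.nose_length is the distance from the TCP to the fingertips, in m); z points along the fingers, y is the line along which they close (so a half turn about z gives the same grasp; the last joint's range is limited). The gripper opens to 88 mm and grips with 3 to 60 N. Pads are 19 mm wide; open, the fingers measure 130 mm over their backs; the gripper's body (78 mm by 193 mm) begins 47 mm behind the grasp point.
Start: joints at [89.158, 20.546, 0.682, 0, -70.136, -16.507], TCP at [0.201, 0.644, 0.244] pointing down, gripper open.
Joint ranges: [-176.03, 176.03], [-82.01, 121.73], [-58.28, 71.71], [-173.87, 95.51], [-174.79, -0.11], [-173.66, 173.66]. Speed limits (degrees/s): [136.94, 136.94, 172.46, 180, 180, 180].

INTERFACE

Orientations are given as [roll, pitch, yaw] about the fixed x, y, z axes, in that order (R = Rz(yaw) Ry(pitch) Rx(roll)).
In Python, from plant import ctrl gives the robot as it stands.
- The arm moves only by the tool apply_moves, never from a script. Its argument "commands" is a list of rows, each a list of 3 entries, a list of its own where there are three numbers: the shift along the world's x, y, z in cm, then the turn about the world's z in rad, then the closure, from 0 (fully open) to 1 (shut). In form: [[[x, y, z], turn, jaw], ...]. A call has 1 to 20 rows; each row is the pose to reach, as a shift and turn from the pose commanded when the call began; what a row does not reach only later rows make up. A row lasts 1/12 s, in which the tool goes at most 41.7 mm and 7.16 degrees, less where a joint would pass 70% of its speed; a pose out of reach is approached as far as the arm can. A call with a gripper value outside its range is refused whole. The fingers move at their own pace and stop on an object; the grip force is fixed at half the most. Time passes only in rows, so rows that repeat a pose let the fingers close. It gives the time, the measured TCP pose, the force, the opening and the grip force at its end, in the units of the state.
- ctrl.get_obs(): the state, without advancing time (a new reading comes with each control period).
- ctrl.snapshot(name): name is "scene" or "top" or "wrist"; returns a dict with "img" (384x512x3 uint8, red, green, blue), "fx", "fy", "cx", "cy" (pixels), "T" (4x4, takes a point from camera to world coordinates). Camera axes: x right, y up, looking along -z (the intrinsics and any distortion apply to the point x, -y, -z); pixel columns grow to the right and rows downward; lengths in m; the calibration is good to about 2 mm. A picture is of the moment at which its call begins. There is no depth.
- ctrl.close_job(): hands the job in; it is judged then, once.
Trained networks look in a picture, given as the dict that the camera call returned (one of the last four; its "shot" number tells which), for a name from the list of things; names that differ only in an ending like _2 or _b are one class to them, and where a whole thing is asked for, a point or a joint stands for the part that bears it (a point fixed in the world has none). Each returns a list of dicts, best first, with "score" (0 to 1); they miss things now and then, are a little off and sometimes report something else, mostly with a low value. They report only what shows in the picture. A call takes as long as a camera call. They do not tell look-alikes from the thing itself.
- ctrl.search_frame(picture, target): "at" ([column, row] in pixels, amid what is visible of it).
- ctrl.spot_point(picture, target): "at" ([column, row] in pixels: a listed point, or the origin of a listed thing).
The state is a dict: "clock": time; "joint_pos": joint angles; "qvel": joint speeds; "tau": joint torques, N m; "tool_pos": TCP position; "orientation": TCP orientation; "force": force on the tool from outside, world axes, zero at the start; "moment": the same for the moment, N m; "opening": finger opening in m; "gripper_force": force on a finger pad.
Only numpy, scipy, OpenCV 4.12 (cv2) and the standard library are available. Lean on these libraries where they do the work, as an engineer would, in place of code of your own. Each camera call takes 0.05 s, during which the arm holds its last target. There are 200 camera calls.

TASK

On the grid deck, work the air pump of the stainless steel tea canister with the green plunger: push the plunger all the way down to its stop, hold it there a moment, let it rise fully, then push it all the way down and hold it a moment once more, and let it rise again. Leave the canister standing where it is, and do not press the black plunger of the copper canister or the head of the white soap pump.

Things in the scene. Friction and masses are not known exactly. Their poses are not given: they have to be found in the camera images.
- tea_canister: Loose upright canister, steel, 90 mm wide, 0.4 to 0.85 kg, with a green band and plunger, steel lid. Origin: centre of its underside, on the grid deck 30 mm above the work surface; z up its axis. Lid top 130 mm above the origin. On the axis is the flat round green plunger head, 44 mm wide, 12 mm thick; its top is 164 mm above the origin at rest, 148 mm fully down. Tallest neighbour: 200 mm blue bottle.
- tea_plunger (a joint): The green plunger of the tea canister, sliding down along the axis: 0 at rest (up), 0.016 m at its stop (fully down). A spring pushes it back up: 2 N starts it, about 6 N at the stop; it rises by itself when released. Beyond the stop it is rigid.
- coffee_plunger (a joint): The black plunger of the copper canister (a look-alike of the same size and spring, standing near): 0 up, 0.016 m down. Not to be pressed.
- soap_pump (a joint): The white pump head (32 mm across, with a side spout) of the white soap bottle with a blue band, bottle 72 mm in diameter, 166 mm high in all: 0 up, 0.016 m down. Not to be pressed.
Mind the look-alikes: they are no part of the job. Leave any purple look-alike of the tea_canister alone.

How it is judged:
By the outcome, as a careful person would: the job done as asked, in the order asked, and still so for the second after the job is handed in, with the robot touching nothing.
It also fails if it takes over 34 s, if anything falls off the work surface, if the arm or the gripper's body presses on something with over 40 N, if the wrist force passes 120 N, or if a joint passes its speed limit or range.

## Working session

There is one attempt and no reset: what is moved stays moved. The work goes in short steps, Python scripts to look and compute and a tool call to move; the robot and the scene stay as the last step left them, time stands still between calls to the robot, and variables do not carry over. Pictures are saved under pics/ and viewed, at most 10 in all, crops included, and the job is handed in when it is done.

Besides the shell and the picture viewer there is one more tool, called as name([rows], argument=value, ...), one row to a line, values as JSON. apply_moves: Moves the arm, as the interface text tells. Its arguments: {"type":"object","properties":{"commands":{"type":"array"}},"required":["commands"]}

```bash
mkdir -p pics
cat > h.py <<'E'
import numpy as np,cv2
from plant import ctrl
def ray(s,p):
    d=np.array([(p[0]-s["cx"])/s["fx"],-(p[1]-s["cy"])/s["fy"],-1.0]);T=np.array(s["T"]);return T[:3,3],T[:3,:3]@d
def onz(s,p,z):
    o,d=ray(s,p);return o+d*(z-o[2])/d[2]
def proj(s,P):
    T=np.array(s["T"]);c=T[:3,:3].T@(np.array(P)-T[:3,3]);return s["cx"]+s["fx"]*c[0]/-c[2],s["cy"]+s["fy"]*c[1]/c[2]
E
python3 - <<'E'
from h import *
ims=[]
for n in["scene","top"]:
    s=ctrl.snapshot(n)
    print(n,{k:s[k] for k in s if k not in("img","T")},np.round(s["T"],3).tolist())
    im=s["img"][:,:,::-1].copy();ims.append(im);cv2.imwrite(f"pics/{n}.png",im)
    for t in["tea_canister","tea_plunger","coffee_plunger","soap_pump"]:
        for f in(ctrl.search_frame,ctrl.spot_point):
            print(t,f.__name__,[(np.round(d["at"]).tolist(),round(d["score"],2)) for d in f(s,t)[:4]])
o=ctrl.get_obs();print(o["clock"],o["tool_pos"],o["orientation"],ctrl.nose_length)
E
```

```text
scene {'fx': 490.8239845158921, 'fy': 490.8239845158921, 'cx': 257.4849929028155, 'cy': 195.57960262686584, 'shot': 1} [[-0.574, -0.565, 0.593, 1.274], [0.819, -0.393, 0.418, 0.7], [-0.003, 0.725, 0.688, 1.145], [0.0, 0.0, 0.0, 1.0]]
tea_canister call [([267.0, 244.0], 0.91), ([383.0, 228.0], 0.74), ([231.0, 185.0], 0.21)]
tea_canister call [([377.0, 246.0], 0.79)]
tea_plunger call [([388.0, 202.0], 0.44)]Traceback (most recent call last):
  File "<stdin>", line 9, in <module>
ValueError: it knows: tea_canister
```

View pics/scene.png

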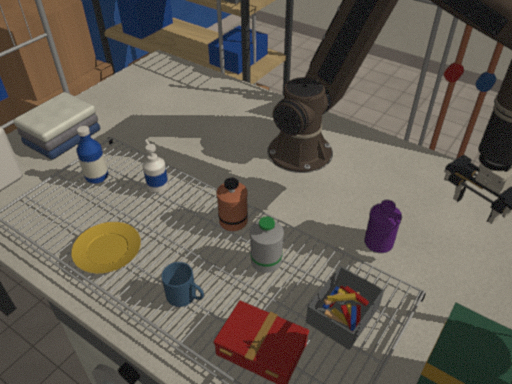

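The scene picture shows the steel canister with the green plunger head at about (267,223). The copper one with a black head is at (231,184), the purple look-alike at (385,207) and the soap pump at (152,150). Next I'll take the top view and measure.

Run:
```python
from h import *
def green(s):
    h=cv2.cvtColor(s["img"],cv2.COLOR_RGB2HSV)
    m=cv2.inRange(h,(45,110,50),(80,255,255))
    n,l,st,c=cv2.connectedComponentsWithStats(m)
    return [(c[i].round(1).tolist(),st[i].tolist()) for i in range(1,n) if st[i,4]>25]
for n in["scene","top"]:
    s=ctrl.snapshot(n)
    for c,st in green(s):print(n,c,st,"z.19:",onz(s,c,.19).round(3))
    for t in["tea_canister","tea_plunger"]:
        try:print(t,[(np.round(d["at"]).tolist(),round(d["score"],2)) for d in ctrl.search_frame(s,t)[:4]])
        except ValueError as e:print(e)
    if n=="top":
        print(s["fx"],np.round(s["T"],3).tolist());cv2.imwrite("pics/top.png",s["img"][:,:,::-1])
    else:
        print("copper",onz(s,(231,184),.194),"purple",onz(s,(385,205),.164),"soap",onz(s,(152,148),.196))
        cv2.imwrite("pics/crop.png",cv2.resize(s["img"][165:285,190:330,::-1],None,fx=4,fy=4,interpolation=cv2.INTER_CUBIC))
o=ctrl.get_obs();print(o["clock"],o["tool_pos"],o["orientation"],o["opening"],ctrl.nose_length)
```

```text
scene [266.3, 223.0] [259, 217, 15, 13, 157] z.19: [0.526 0.201 0.19 ]
scene [266.6, 263.5] [255, 259, 25, 7, 35] z.19: [0.638 0.279 0.19 ]
tea_canister [([385.0, 228.0], 0.91), ([266.0, 244.0], 0.62)]
tea_plunger [([388.0, 205.0], 0.74), ([268.0, 223.0], 0.57)]
copper [0.45924549 0.03244303 0.194     ] purple [0.2542468  0.42468022 0.164     ] soap [ 0.4685226  -0.27095758  0.196     ]
top [7.2, 135.4] [0, 126, 15, 18, 228] z.19: [0.582 0.766 0.19 ]
top [209.0, 153.7] [202, 147, 15, 15, 184] z.19: [0.522 0.202 0.19 ]
tea_canister [([134.0, 258.0], 0.7), ([212.0, 157.0], 0.58), ([386.0, 172.0], 0.19)]
tea_plunger [([122.0, 258.0], 0.72), ([209.0, 150.0], 0.57)]
354.5643269834996 [[-0.016, 0.989, -0.144, 0.262], [-1.0, -0.015, 0.009, 0.08], [0.007, 0.145, 0.989, 1.152], [0.0, 0.0, 0.0, 1.0]]
0.5 [0.20125516 0.64425092 0.24350925] [ 1.79995848e+02  5.18156621e-04 -1.73460386e+01] 0.08746660298552553 0.017
```

View pics/crop.png

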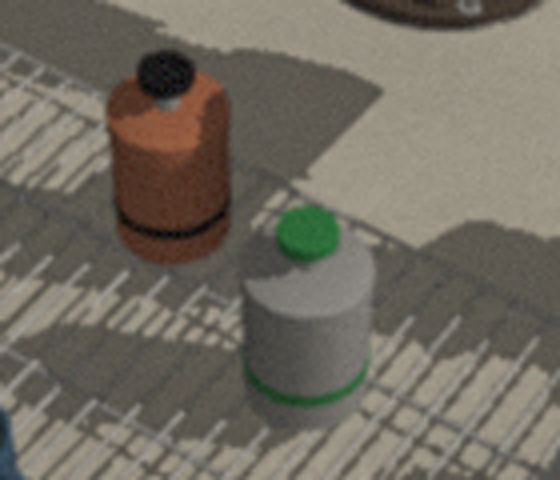

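View pics/top.png

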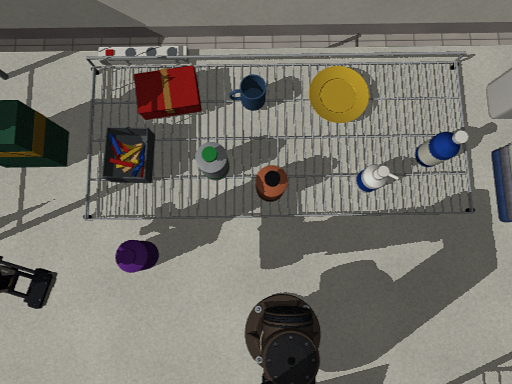

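Candidates in the scene view:
- Steel with green head: (266,223), at about (0.523, 0.201)
- Copper with black head: (231,184)
- Purple: (385,205)
- White soap pump: (152,150)

I choose the steel one with the green head and green band, which the crop confirms. The two views agree to 4 mm. I'll move above it with the jaws closed.

apply_moves([
  [[32.2,-44.3,1],0,1],
  [[32.2,-44.3,1],0,1],
  [[32.2,-44.3,1],0,1],
  [[32.2,-44.3,1],0,1],
  [[32.2,-44.3,1],0,1],
  [[32.2,-44.3,1],0,1],
  [[32.2,-44.3,1],0,1],
  [[32.2,-44.3,1],0,1],
  [[32.2,-44.3,1],0,1],
  [[32.2,-44.3,1],0,1],
  [[32.2,-44.3,1],0,1],
  [[32.2,-44.3,1],0,1],
  [[32.2,-44.3,1],0,1],
  [[32.2,-44.3,1],0,1],
  [[32.2,-44.3,1],0,1],
  [[32.2,-44.3,1],0,1],
  [[32.2,-44.3,1],0,1],
  [[32.2,-44.3,1],0,1],
])

```text
clock: 2.0
tool_pos: [0.5228, 0.2022, 0.2536]
orientation: [-180.0, -0.0, -17.3]
force: [0.0, 0.7, 0.0]
opening: 0.0004
gripper_force: 0.0
```

Run:
```python
from h import *
o=ctrl.get_obs();print(o["clock"],o["tool_pos"],o["orientation"],o["opening"],o["force"])
s=ctrl.snapshot("wrist");P=proj(s,(.523,.201,.194));print(P)
im=s["img"][:,:,::-1].copy();cv2.drawMarker(im,tuple(map(int,P)),(0,0,255),0,12)
t=proj(s,np.array(o["tool_pos"])-[0,0,.017]);print("tip",t)
h=cv2.cvtColor(s["img"],cv2.COLOR_RGB2HSV);m=cv2.inRange(h,(45,110,50),(80,255,255));n,l,st,c=cv2.connectedComponentsWithStats(m)
for i in range(1,n):
    if st[i,4]>100:print(c[i],st[i],onz(s,c[i],.194))
s2=ctrl.snapshot("scene");b=cv2.resize(s2["img"][130:310,150:390,::-1],(512,384))
cv2.imwrite("pics/w1.png",cv2.resize(np.hstack([im,b]),(800,300)))
```

```text
2.0 [0.52276861 0.20221462 0.25364941] [-1.79986622e+02 -1.00752158e-03 -1.72685576e+01] 0.00043384841505165225 [0.04193503 0.68432224 0.01780273]
(np.float64(256.5019007477182), np.float64(221.46453483957524))
tip (np.float64(254.72302613663155), np.float64(251.86511202913968))
[254.51320901 217.6950272 ] [ 223  190   63   62 2574] [0.52601544 0.20146674 0.194     ]
```

View pics/w1.png

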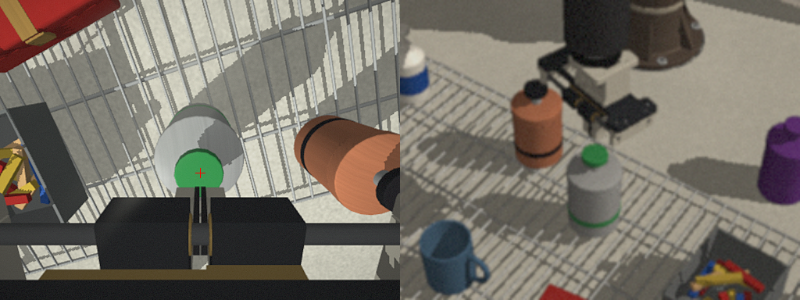

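The wrist picture shows the green head at (254,218), directly ahead of the closed fingertips, which measures as (0.525, 0.2015). I'll shift +2 mm in x and go down.

apply_moves([
  [[0.2,-0.1,-2],0,1],
  [[0.2,-0.1,-3.5],0,1],
  [[0.2,-0.1,-4.1],0,1],
  [[0.2,-0.1,-4.6],0,1],
  [[0.2,-0.1,-5.1],0,1],
  [[0.2,-0.1,-5.5],0,1],
  [[0.2,-0.1,-5.5],0,1],
])

```text
clock: 2.68
tool_pos: [0.5251, 0.2004, 0.1986]
orientation: [180.0, 0.0, -17.3]
force: [-3.1, -0.4, 4.7]
opening: 0.0004
gripper_force: 2.5
```

apply_moves([
  [[0,0,-0.15],0,1],
  [[0,0,-0.3],0,1],
  [[0,0,-0.4],0,1],
  [[0,0,-0.4],0,1],
])

```text
clock: 3.02
tool_pos: [0.5258, 0.2006, 0.1958]
orientation: [-179.9, -0.1, -17.3]
force: [-2.5, 0.4, 6.0]
opening: 0.0003
gripper_force: 2.9
```

apply_moves([
  [[0,0,-0.1],0,1],
  [[0,0,-0.2],0,1],
  [[0,0,-0.2],0,1],
  [[0,0,-0.2],0,1],
])

```text
clock: 3.35
tool_pos: [0.5265, 0.2008, 0.1957]
orientation: [-179.8, -0.2, -17.3]
force: [-6.0, -0.0, 17.2]
opening: 0.0005
gripper_force: 8.7
```

At the stop: z no longer yields and the force is 17 N. I'll ease the side force and hold.

apply_moves([
  [[-0.05,0,0.03],0,1],
  [[-0.1,0,0.03],0,1],
  [[-0.1,0,0.03],0,1],
  [[-0.1,0,0.03],0,1],
  [[-0.1,0,0.03],0,1],
  [[-0.1,0,0.03],0,1],
])

```text
clock: 3.85
tool_pos: [0.5253, 0.2007, 0.1954]
orientation: [-179.9, -0.2, -17.3]
force: [-5.3, -1.1, 14.5]
opening: 0.0008
gripper_force: 7.1
```

apply_moves([
  [[-0.05,0,0.5],0,1],
  [[-0.05,0,1.2],0,1],
  [[-0.05,0,2.2],0,1],
  [[-0.05,0,3.5],0,1],
  [[-0.05,0,3.5],0,1],
  [[-0.05,0,3.5],0,1],
])

```text
clock: 4.35
tool_pos: [0.5242, 0.2005, 0.2287]
orientation: [-179.9, -0.1, -17.4]
force: [0.3, 0.3, 0.0]
opening: 0.0005
gripper_force: 0.0
```

Run:
```python
from h import *
print(ctrl.get_obs()["tool_pos"])
for k in("scene","wrist"):
    s=ctrl.snapshot(k)
    h=cv2.cvtColor(s["img"],cv2.COLOR_RGB2HSV);m=cv2.inRange(h,(45,110,50),(80,255,255));n,l,st,c=cv2.connectedComponentsWithStats(m)
    for i in range(1,n):
        if st[i,4]>25:print(k,c[i],st[i],onz(s,c[i],.194))
    if k=="scene":cv2.imwrite("pics/r1.png",cv2.resize(s["img"][165:285,190:330,::-1],None,fx=4,fy=4))
```

```text
[0.52423949 0.20052194 0.22870076]
scene [266.43307087 224.        ] [259 218  15  12 127] [0.53145424 0.2053592  0.194     ]
scene [264.16216216 263.        ] [252 258  27   8  37] [0.64314972 0.27466945 0.194     ]
wrist [250.44724335 226.82604563] [ 217  205   70   68 2104] [0.5318993  0.20043405 0.194     ]
```

View pics/r1.png

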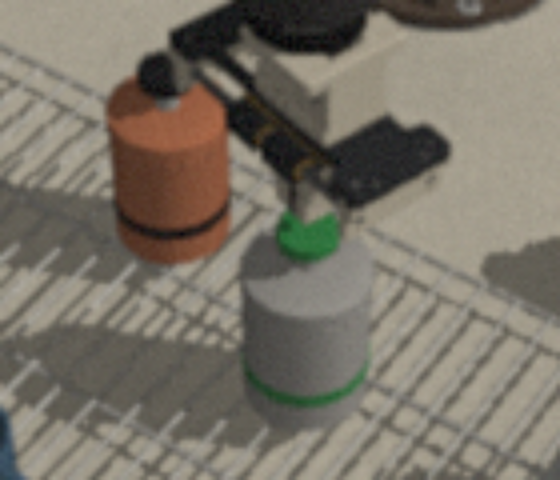

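The picture shows the canister unmoved and the green head fully up at (266,224), with the fingertips just above it. Now the second press.

apply_moves([
  [[0,0,-1],0,1],
  [[0,0,-1.7],0,1],
  [[0,0,-2.2],0,1],
  [[0,0,-2.7],0,1],
  [[0,0,-3.1],0,1],
  [[-0.05,0,-3.4],0,1],
  [[-0.1,0,-3.5],0,1],
  [[-0.1,0,-3.55],0,1],
  [[-0.1,0,-3.55],0,1],
  [[-0.1,0,-3.55],0,1],
  [[-0.1,0,-3.55],0,1],
  [[-0.1,0,-3.55],0,1],
  [[-0.1,0,-3.55],0,1],
  [[-0.1,0,-3.55],0,1],
])

```text
clock: 5.62
tool_pos: [0.5238, 0.2003, 0.1951]
orientation: [-179.9, -0.2, -17.3]
force: [-5.5, -2.5, 21.2]
opening: 0.0
gripper_force: 10.4
```

apply_moves([
  [[0,0,0.05],0,1],
  [[0,0,0.05],0,1],
  [[0,0,0.05],0,1],
  [[0,0,0.5],0,1],
  [[0,0,1.2],0,1],
  [[0,0,2.2],0,1],
  [[0,0,4],0,1],
  [[0,0,7],0,1],
  [[0,0,10],0,1],
  [[0,0,10],0,1],
  [[0,0,10],0,1],
  [[0,0,10],0,1],
])

```text
clock: 6.62
tool_pos: [0.5222, 0.2001, 0.2917]
orientation: [180.0, 0.1, -17.4]
force: [-1.1, -0.1, -1.4]
opening: 0.0004
gripper_force: 0.0
```

Run:
```python
from h import *
o=ctrl.get_obs();print(o["tool_pos"],o["force"])
for k in("wrist","scene"):
    s=ctrl.snapshot(k)
    h=cv2.cvtColor(s["img"],cv2.COLOR_RGB2HSV);m=cv2.inRange(h,(45,110,50),(80,255,255));n,l,st,c=cv2.connectedComponentsWithStats(m)
    for i in range(1,n):
        if st[i,4]>25:print(k,c[i],st[i],onz(s,c[i],.19))
cv2.imwrite("pics/r2.png",cv2.resize(s["img"][120:300,100:420,::-1],None,fx=2.5,fy=2.5))
```

```text
[0.52216224 0.20012177 0.2917493 ] [-1.0564072  -0.09825948 -1.38823975]
wrist [252.3087886  203.95106888] [ 226  178   53   52 2105] [0.5212752  0.20260262 0.19      ]
scene [266.44230769 223.        ] [259 217  15  13 156] [0.52529497 0.20124174 0.19      ]
scene [267.25 263.5 ] [255 260  25   6  32] [0.63742956 0.28001278 0.19      ]
```

View pics/r2.png

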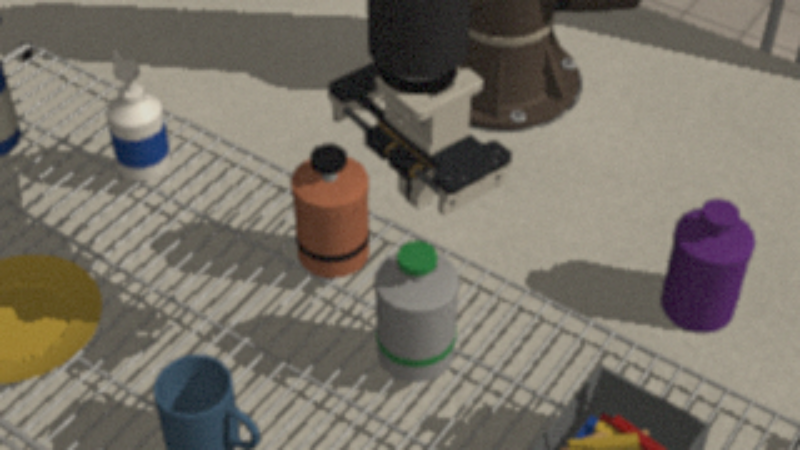

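The canister stands at its original pixel (266.4,223), the plunger is up, the arm is clear and the neighbours are untouched. I'm handing it in.

```bash
python3 -c "
from plant import ctrl
print(ctrl.close_job())"
```

```text
the job is handed in; nothing more can be done
None
```

I pressed the green plunger to its stop twice, held it each time and let it rise fully both times; the canister is still in place, the copper canister and soap pump were not touched, and the job is handed in at about 7 s of the 34 s allowed.

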